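# Latch the checker cabinet shut

### The job

Freshly polished checkers are curing in the low pine cabinet: shut its sliding lid against the dust and latch it. Take the brass latch bar by its ball knob, lift it over the keeper's ridge while sliding the lid shut, and let the bar drop fully down into the keeper's notch, then let go; do not knock over or push away the amber glass jar.

Things in the scene. Friction and masses are not known exactly. Their poses are not given: they have to be found in the camera images.
- knob (a point): Centre of the brass ball knob (25 mm across, on a stem) near the latch bar's free end; the thing to grasp. With the bar down it is 164 mm above the work surface, 33 mm above the bar's top, clear all round. y axis: along the bar from hinge to nose, the direction in which the lid slides SHUT (level while the bar is down); x: across, along the hinge axis; z: up while the bar is down.
- latch (a joint): Brass latch bar, hinged on the lid: 0 rad = level, fully down (start), grows as its free end is lifted, at most 0.8; falls back by its weight. Hinge axis: 125 mm behind the knob (-y) and 36 mm below it, so raising the knob 25 mm is 0.2 rad and brings it 10 mm back to the hinge. A 12 mm long nose hangs at the tip, 27 mm ahead of the knob; raised 0.08 rad it clears the keeper's ridge.
- lid (a joint): Brown lid (146x135x10 mm, top 110 mm up) sliding on the fixed pine cabinet (160x320x100 mm): metres open, 0 = shut against its stop, starts 0.07-0.10, 1 N friction; carries the latch. Keeper on the cabinet's end: two brass lips, 36 mm wide, 122 mm up, notch between. With the bar down the nose strikes the nearer lip (ridge) 38 mm before shut; it drops into the notch 0 to 20 mm from shut.
- jar_mid (a point): Bystander, not to be disturbed: middle of the squat amber glass jar with a cork (64 mm across, 76 mm tall), standing loose on the robot's side of the cabinet; the point is 38 mm above its foot, z up the jar. Two horn dice, a steel scraper and a walnut board half also lie about.
Mind the look-alikes: they are no part of the job. Of the things that look like the part that bears jar_mid, the smallest one is meant.

How it is judged:
By the outcome, as a careful person would: the job done as asked, in the order asked, and still so for the second after the job is handed in, with the robot touching nothing.
It also fails if it takes over 32 s, if anything falls off the work surface, if the arm or the gripper's body presses on something with over 40 N, if the wrist force passes 120 N, or if a joint passes its speed limit or range.

### The arm

A 7-joint arm with a two-finger parallel gripper is mounted at the origin on the work surface. World frame = base frame: x ahead of the robot, y to its left, z up, the work surface at z = 0. Lengths are in m, angles in rad, forces in N, time in s.
With the tool pointing down it reaches from about 0.4 to 0.925 m from the base axis. Payload 4.1 kg.
Tool frame: the origin (TCP) lies at the very end of the fingers, on their centre line; the grasp point (between the pads) lies 19 mm behind it; x points along the fingers, z is the direction in which the jaws open and shut, and the axes are right-handed (so a half turn about x gives the same grasp; the last joint's range is limited). The gripper opens to 85 mm and grips with 20 to 120 N. Pads are 22 mm wide; open, the fingers measure 114 mm over their backs; the gripper's body (76 mm by 85 mm) begins 54 mm behind the grasp point. The pads swing forward as they close: fully open they stand 13 mm farther back than shut.
Start: joints at [1.045, 0.398, 0.045, 1.537, -0.019, 1.207, -0.051], TCP at [0.269, -0.592, 0.231] pointing down, gripper open.
Joint ranges: [-2.82, 2.82], [-0.49, 2.23], [-1.37, 1.46], [0, 2.46], [-1.36, 4.5], [0.23, 2], [-2.94, 2.94]. Speed limits (rad/s): [2.57, 2.57, 3.14, 3.14, 3.14, 3.14, 3.14].

### API

Orientations are given as a 3x3 rotation matrix whose columns are the frame's x, y, z axes.
In Python, from cell import r, snapshot, workorder gives the robot as it stands. The module is installed in compiled form; this text tells all that it offers.
- The arm moves only by the tool apply_moves, never from a script. Its argument "series" is text: rows parted by semicolons, each of 6 numbers parted by spaces: the shift along the tool's x, y, z each as a share of 0.2 m, from -1 to 1, then the turn, a rotation vector about the tool's x, y, z each as a share of 120 degrees, from -1 to 1. In form: dx dy dz ax ay az; .... A call has 1 to 10 rows; each row is the pose to reach, as a shift and turn from the pose commanded when the call began, along the tool's axes at that moment; what a row does not reach only later rows make up. A row lasts 1/12 s, in which the tool goes at most 41.7 mm and 7.16 degrees, less where a joint would pass 70% of its speed; a pose out of reach is approached as far as the arm can. A call with a number of a shift or a turn outside -1 to 1 is refused whole. A call with a gripper value outside its range is refused whole. "claw" is the gripper's target within -1 to 1 (fully open at 1, half-way at 0, shut at -1), set as the call begins (left out, the last holds). The fingers move at their own pace and stop on an object; the grip force is fixed at half the most. Time passes only in rows, so rows that repeat a pose let the fingers close. It gives the time, the measured TCP pose, the force and the opening at its end, in the units of the state.
- r.get_state(): the state, without advancing time (a new reading comes with each control period).
- snapshot(name): name is "scene" or "top" or "wrist"; returns a dict with "img" (480x640x3 uint8, blue, green, red), "K" (3x3 intrinsics, pixels), "T" (4x4, takes a point from camera to world coordinates); the wrist camera has in their place "mount" (4x4, takes a point from camera to tool coordinates, whose origin is the TCP and whose axes are the tool frame's). Camera axes: x right, y down, z forward; pixel columns grow to the right and rows downward; lengths in m; the calibration is good to about 2 mm. A picture is of the moment at which its call begins: read the wrist's pose just before it. There is no depth.
- workorder.sign_off(): hands the job in, once; it reports no verdict.
The state is a dict: "t": time; "qpos": joint angles; "joint_velocities": joint speeds; "joint_efforts": joint torques, N m; "ee_pos": TCP position; "orientation": TCP orientation; "wrist_force": force on the tool from outside, world axes, zero at the start; "ft_torque": the same for the moment, N m; "opening": finger opening in m.
Only numpy, scipy, OpenCV 4.12 (cv2) and the standard library are available. Lean on these libraries where they do the work, as an engineer would, in place of code of your own. Each camera call takes 0.05 s, during which the arm holds its last target.

## Working session

There is one attempt and no reset: what is moved stays moved. The work goes in short steps, Python scripts to look and compute and a tool call to move; the robot and the scene stay as the last step left them, time stands still between calls to the robot, and variables do not carry over. Pictures are saved under pics/ and viewed, and the job is handed in when it is done.

Besides the shell and the picture viewer there is one more tool, called after "Request:" in YAML: its name, and indented under it one key for each argument. apply_moves: Moves the arm, as the interface text tells. Its arguments: {"type":"object","properties":{"series":{"type":"string"},"claw":{"type":"number"}},"required":["series"]}

```bash
mkdir -p pics; cat > h.py <<'E'
import numpy as np, cv2
from cell import r, snapshot, workorder
def ray(s,u,v,T=None):
    T=s["T"] if T is None else T
    d=T[:3,:3]@np.linalg.inv(s["K"])@np.array([u,v,1.]); return T[:3,3],d/np.linalg.norm(d)
def onz(s,u,v,z,T=None):
    o,d=ray(s,u,v,T); return o+d*(z-o[2])/d[2]
def proj(s,p,T=None):
    T=s["T"] if T is None else T
    c=np.linalg.inv(T)@np.append(p,1); q=s["K"]@c[:3]; return q[:2]/q[2]
def tri(rays):
    A=0;b=0
    for o,d in rays:
        P=np.eye(3)-np.outer(d,d);A=A+P;b=b+P@o
    return np.linalg.solve(A,b)
def wT(st,s):
    T=np.eye(4);T[:3,:3]=np.array(st["orientation"]).reshape(3,3);T[:3,3]=st["ee_pos"];return T@s["mount"]
E
python3 - <<'E'
from h import *
import pickle
st=r.get_state();print(st)
d={}
for n in("scene","top","wrist"):
    s=snapshot(n);cv2.imwrite(f"pics/{n}0.png",s["img"]);d[n]=s
d["st"]=st
pickle.dump(d,open("s0.pkl","wb"))
E
```

```text
{'t': 0.0, 'qpos': array([ 1.04497941,  0.39921462,  0.04502589,  1.53792233, -0.01867319,
        1.20690797, -0.05067898]), 'joint_velocities': array([-0.00016907, -0.00076221,  0.00164769,  0.00136578, -0.00027684,
       -0.00052988, -0.00140986]), 'joint_efforts': array([-1.47259965e-03, -4.75126898e+01,  1.36394698e+00, -2.54226315e+01,
        1.16254980e-02,  9.71167115e-03, -1.66683964e-05]), 'ee_pos': array([ 0.26882565, -0.59108023,  0.23022988]), 'orientation': array([[-9.86287109e-04,  9.10226186e-01,  4.14110272e-01],
       [ 1.77597058e-03,  4.14111415e-01, -9.10224468e-01],
       [-9.99997937e-01, -1.62295001e-04, -2.02496767e-03]]), 'wrist_force': array([-0.86508003,  1.24654135,  0.12794176]), 'ft_torque': array([ 0.00028289, -0.03707678, -0.03890629]), 'opening': 0.08559757747171516}
```

View pics/scene0.png

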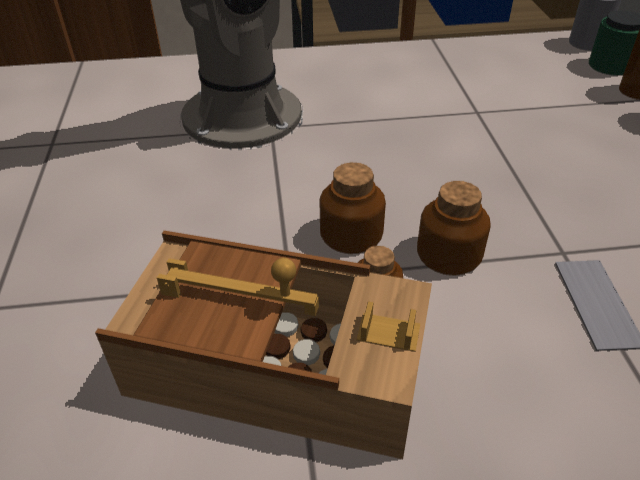

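View pics/top0.png

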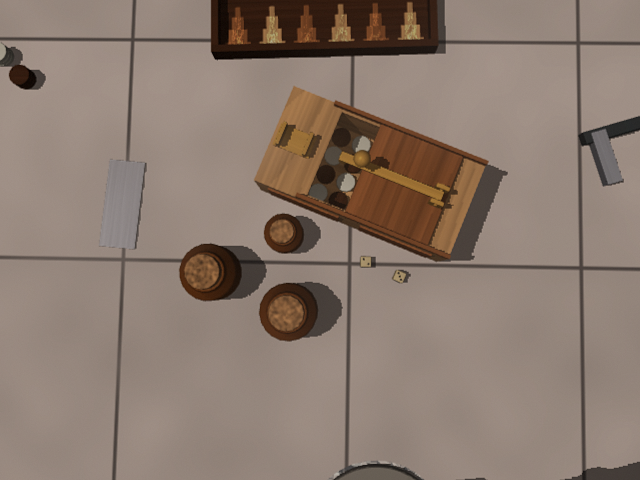

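View pics/wrist0.png

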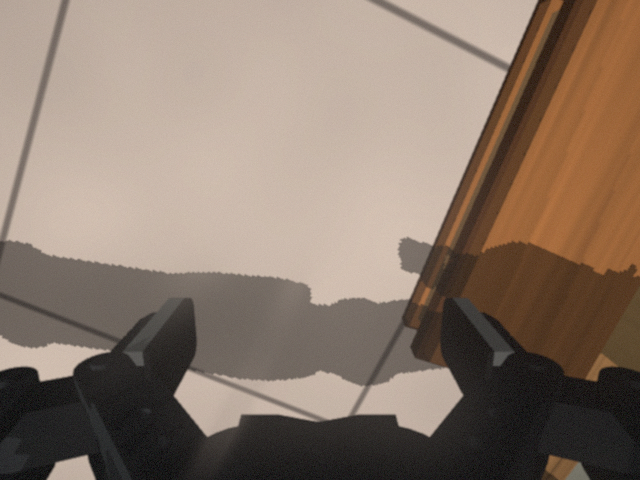

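The scene view shows the brass knob at about (285,271), with the keeper at (390,328). In the top view the knob is at about (362,159), the bar runs to its hinge at (440,193), and the keeper is at (297,139). There are three amber jars in the top view, at (284,232), (210,272) and (287,312). The smallest is (284,232), beside the cabinet, so that is the bystander meant. I'll confirm this with measurements and a crop.

```bash
python3 - <<'E'
from h import *
import pickle
d=pickle.load(open("s0.pkl","rb"));S,T=d["scene"],d["top"]
a=cv2.resize(T["img"][70:350,170:500],None,fx=2,fy=2,interpolation=2)
cv2.imwrite("pics/c1.png",a)
b=cv2.resize(S["img"][230:380,130:440],None,fx=2.5,fy=2.5,interpolation=2)
cv2.imwrite("pics/c2.png",b)
print("knob",tri([ray(S,285,270.5),ray(T,362,158.5)]))
k=onz(T,362,158.5,.164);print("knob on z",k,onz(S,285,270.5,.164))
for n,p in dict(small=(284,232),L=(205,272),R=(287,312)).items():
    print(n,onz(T,*p,.076))
print("keeper",onz(T,297,139,.122),"hinge",onz(T,440,194,.128), "tip",onz(T,343,158,.131))
E
```

```text
knob [0.58202077 0.0407235  0.16181906]
knob on z [0.58145868 0.03913126 0.164     ] [0.58437399 0.0423516  0.164     ]
small [0.48172858 0.15535517 0.076     ]
L [0.4168293  0.27789746 0.076     ]
R [0.3571514  0.14789777 0.076     ]
keeper [0.61887091 0.13526282 0.122     ] hinge [ 0.53740744 -0.07839948  0.128     ] tip [0.58882648 0.06567941 0.131     ]
```

View pics/c1.png

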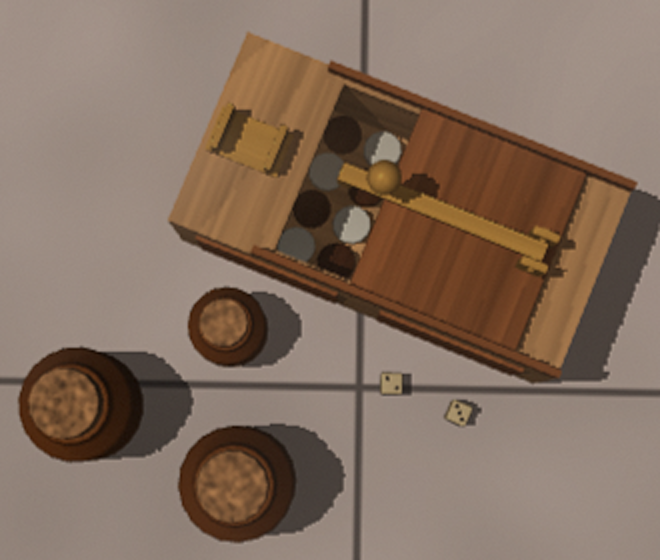

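View pics/c2.png

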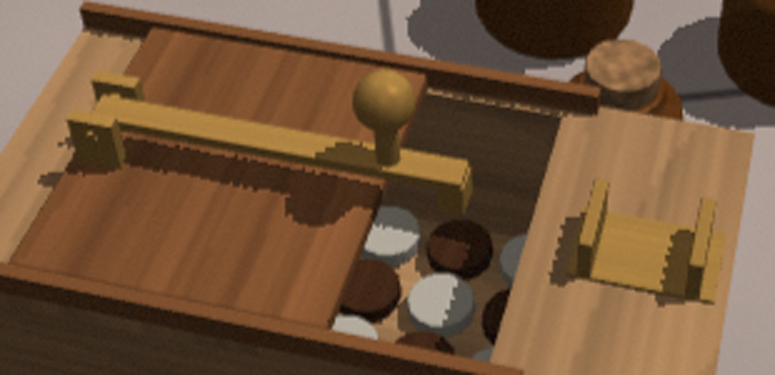

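```bash
cat >> h.py <<'E'
from scipy.spatial.transform import Rotation as Ro
def need(p,zang=None,pitch=0):
    """shares to reach TCP p with tool x down and tool z at world angle zang"""
    st=r.get_state();R=np.array(st["orientation"]).reshape(3,3);q=np.array(st["ee_pos"])
    sh=R.T@(np.array(p)-q)/.2
    x=np.array([0,0,-1.]);z=np.array([np.cos(zang),np.sin(zang),0]);G=np.c_[x,np.cross(z,x),z]
    rv=Ro.from_matrix(R.T@G).as_rotvec()/np.radians(120)
    print("t",st["t"],"shift",sh.round(3),"turn",rv.round(3),"norm m",np.linalg.norm(sh)*.2)
E
python3 - <<'E'
from h import *
import pickle
d=pickle.load(open("s0.pkl","rb"));S,T=d["scene"],d["top"]
f=lambda x,y:(170+x/2,70+y/2)
def L(a,b,z):
    v=(onz(T,*f(*a),z)-onz(T,*f(*b),z))[:2];print(v,np.degrees(np.arctan2(v[0],v[1])),np.linalg.norm(v))
L((330,65),(635,185),.115);L((262,250),(560,380),.115);L((170,222),(250,35),.1)
need([.582,.040,.23],np.radians(-21.5))
E
```

```text
[0.08960096 0.23041095] 21.249792774788418 0.24721961928289055
[0.0941887  0.22369217] 22.834202932365326 0.24271320108384212
[-0.14775343  0.0585958 ] -68.36780002208805 0.15894823915304784
t 0.15 shift [ 0.006  2.732 -2.225] turn [-0.367 -0.001 -0.   ] norm m 0.7046334591110204
```

Request:
apply_moves:
  series: "0 .16 -.13 0 0 0; 0 .32 -.26 -.05 0 0; 0 .48 -.39 -.1 0 0; 0 .64 -.52 -.15 0 0; 0 .8 -.65 -.2 0 0; 0 .96 -.78 -.25 0 0"
  claw: 1

```text
t: 0.65
ee_pos: [0.3796, -0.3682, 0.2312]
orientation: [[-0.0, 0.577, 0.817], [-0.0, 0.817, -0.577], [-1.0, -0.0, -0.0]]
wrist_force: [-0.1, -0.2, -0.7]
opening: 0.0852
```

```bash
python3 -c "
from h import *
need([.582,.040,.23],np.radians(-21.6))"
```

```text
t 0.65 shift [ 0.005  2.251 -0.352] turn [-0.114 -0.     0.   ] norm m 0.4556195126971083
```

Request:
apply_moves:
  series: "0 .2 -.03 -.05 0 0; 0 .4 -.06 -.1 0 0; 0 .6 -.09 -.1 0 0; 0 .8 -.12 -.1 0 0; 0 .95 -.15 -.1 0 0; 0 .95 -.15 -.1 0 0"

```text
t: 1.15
ee_pos: [0.4685, -0.1901, 0.2316]
orientation: [[0.002, 0.389, 0.921], [0.004, 0.921, -0.389], [-1.0, 0.004, 0.001]]
wrist_force: [-0.1, 0.4, 0.3]
opening: 0.0853
```

```bash
python3 -c "
from h import *
need([.582,.040,.23],np.radians(-21.6))"
```

```text
t 1.15 shift [0.013 1.281 0.076] turn [-0.011  0.    -0.002] norm m 0.2565704364056898
```

Request:
apply_moves:
  series: "0 .2 .01 -.01 0 0; 0 .4 .03 -.01 0 0; 0 .6 .05 -.01 0 0; 0 .8 .07 -.01 0 0; 0 .8 .07 -.01 0 0; 0 .8 .07 -.01 0 0"

```text
t: 1.65
ee_pos: [0.5426, -0.0543, 0.231]
orientation: [[-0.0, 0.375, 0.927], [0.001, 0.927, -0.375], [-1.0, 0.001, -0.001]]
wrist_force: [-0.5, 0.3, -0.6]
opening: 0.0851
```

```bash
python3 - <<'E'
from h import *
import pickle
st=r.get_state();s=snapshot("wrist");cv2.imwrite("pics/w1.png",s["img"]);pickle.dump((st,s),open("w1.pkl","wb"))
T=wT(st,s);print(st["ee_pos"],proj(s,[.582,.04,.162],T))
print(s["mount"].round(3))
need([.582,.040,.23],np.radians(-21.6))
E
```

```text
[ 0.54262982 -0.05426396  0.23104081] [320.90001065  48.37996677]
[[-0.    -0.26   0.966 -0.143]
 [-0.001 -0.966 -0.26   0.066]
 [ 1.    -0.001  0.    -0.   ]
 [ 0.     0.     0.     1.   ]]
t 1.7 shift [0.004 0.524 0.002] turn [-0.005 -0.     0.   ] norm m 0.10482860087002191
```

View pics/w1.png

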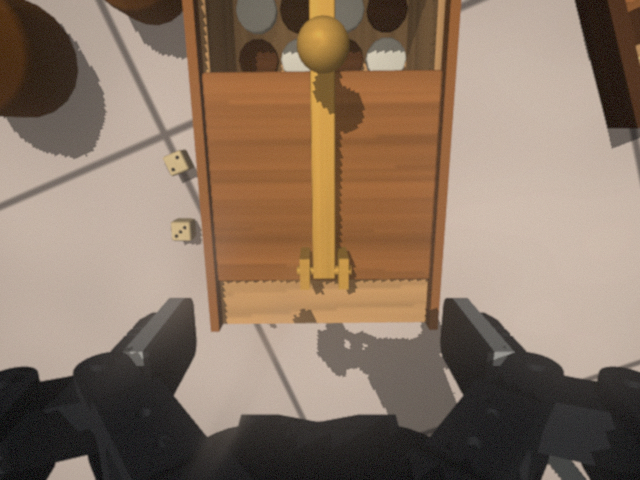

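The wrist view shows the knob at (323,44), close to the predicted (321,48). The bar runs straight down the picture to its hinge at (323,270), so the jaws are square to it. I'll combine all three views.

```bash
python3 - <<'E'
from h import *
import pickle
d=pickle.load(open("s0.pkl","rb"));S,T=d["scene"],d["top"]
st,s=pickle.load(open("w1.pkl","rb"));W=wT(st,s)
k=tri([ray(S,285,270.5),ray(T,362,158.5),ray(s,323,44,W)]);print(k,onz(s,323,44,.164,W))
print("hinge",onz(s,323,270,.128,W))
need([k[0],k[1],.23],np.radians(-21.6)); need([k[0],k[1],.144],np.radians(-21.6))
E
```

```text
[0.58273894 0.04092042 0.16246102] [0.58349097 0.04108458 0.164     ]
hinge [ 0.53697445 -0.07574548  0.128     ]
t 1.7 shift [0.004 0.53  0.004] turn [-0.005 -0.     0.   ] norm m 0.10596223212541694
t 1.7 shift [0.434 0.53  0.004] turn [-0.005 -0.     0.   ] norm m 0.1370176246773027
```

Request:
apply_moves:
  series: "0 .2 0 0 0 0; 0 .4 .005 0 0 0; 0 .53 .005 0 0 0; .1 .53 .005 0 0 0; .2 .53 .005 0 0 0; .3 .53 .005 0 0 0; .38 .53 .005 0 0 0; .43 .53 .005 0 0 0; .43 .53 .005 0 0 0; .43 .53 .005 0 0 0"

```text
t: 2.53
ee_pos: [0.5831, 0.0391, 0.1452]
orientation: [[-0.001, 0.382, 0.924], [-0.001, 0.924, -0.382], [-1.0, -0.001, -0.0]]
wrist_force: [0.1, -1.0, 0.9]
opening: 0.0852
```

```bash
python3 - <<'E'
from h import *
s=snapshot("wrist");cv2.imwrite("pics/w2.png",s["img"])
need([.5827,.0409,.144],np.radians(-21.6))
E
```

```text
t 2.5833 shift [ 0.01   0.004 -0.008] turn [-0.007  0.001 -0.   ] norm m 0.0026541853584741344
```

View pics/w2.png

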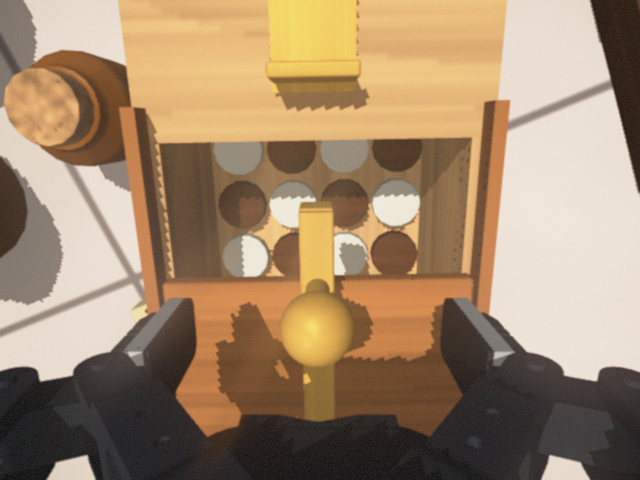

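The ball at (317,328) sits centred between the open fingers. The nearer lip is at (314,70) and the bar tip at (316,205). Closing now.

Request:
apply_moves:
  series: ".005 .005 -.005 0 0 0; .005 .005 -.005 0 0 0; .005 .005 -.005 0 0 0; .005 .005 -.005 0 0 0; .005 .005 -.005 0 0 0; .005 .005 -.005 0 0 0; .005 .005 -.005 0 0 0; .005 .005 -.005 0 0 0"
  claw: -1

```text
t: 3.25
ee_pos: [0.5838, 0.0417, 0.145]
orientation: [[0.002, 0.38, 0.925], [-0.0, 0.925, -0.38], [-1.0, 0.001, 0.002]]
wrist_force: [2.2, -1.2, 2.4]
opening: 0.0221
```

```bash
python3 - <<'E'
from h import *
st=r.get_state();s=snapshot("wrist");cv2.imwrite("pics/w3.png",s["img"]);W=wT(st,s)
u=np.array([.37,.929,0])
print(st["ee_pos"],st["opening"],st["wrist_force"])
e=proj(s,[.5,.0,.1],W)
a=onz(s,316,205,.131,W);b=onz(s,314,76,.122,W);c=onz(s,314,62,.122,W)
print("tip-knob",(a-st["ee_pos"])@u,"lip",(b-a)@u,(c-a)@u)
E
```

```text
[0.58378115 0.04166928 0.14498526] 0.022131559082312298 [ 2.23929223 -1.15446914  2.3537386 ]
tip-knob 0.03669529833450276 lip 0.04800060996391523 0.052939488232360346
```

View pics/w3.png

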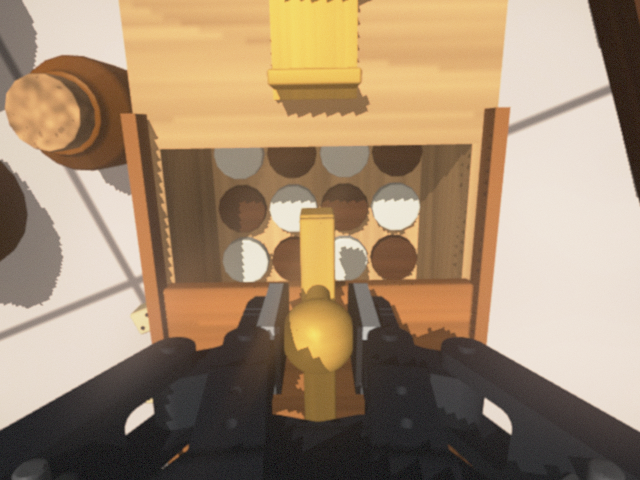

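Request:
apply_moves:
  series: "-.03 -.005 0 0 0 .024; -.062 -.012 0 0 0 .048; -.093 -.02 0 0 0 .072; -.123 -.03 0 0 0 .095; -.123 -.03 0 0 0 .095; -.123 -.03 0 0 0 .095"

```text
t: 3.8
ee_pos: [0.5809, 0.0344, 0.1686]
orientation: [[0.076, 0.375, 0.924], [0.18, 0.906, -0.383], [-0.981, 0.196, 0.002]]
wrist_force: [4.1, -2.4, -0.6]
opening: 0.0221
```

```bash
python3 - <<'E'
from h import *
for n in ("scene","wrist"):
    s=snapshot(n);cv2.imwrite(f"pics/{n}4.png",s["img"])
st=r.get_state();print(st)
E
```

```text
{'t': 3.9, 'qpos': array([ 0.39463742,  0.33049996, -0.51971835,  1.83168789, -0.01515088,
        0.9258162 , -0.47543678]), 'joint_velocities': array([-0.01293535,  0.00422785, -0.00253826, -0.0034859 , -0.00236668,
       -0.00199209,  0.00252513]), 'joint_efforts': array([-1.38697073e+00, -3.94510174e+01, -5.63123390e+00, -2.11425680e+01,
       -1.39332198e+00,  9.81973596e-01,  3.73934722e-02]), 'ee_pos': array([0.58135053, 0.03575112, 0.16862915]), 'orientation': array([[ 0.0766314 ,  0.37278758,  0.92474702],
       [ 0.18107155,  0.90684845, -0.38057717],
       [-0.98047984,  0.19660954,  0.00199184]]), 'wrist_force': array([ 3.9200104 , -1.60093857, -1.88938087]), 'ft_torque': array([-0.82676312, -0.81963755, -0.24023089]), 'opening': 0.02202045016810266}
```

View pics/scene4.png

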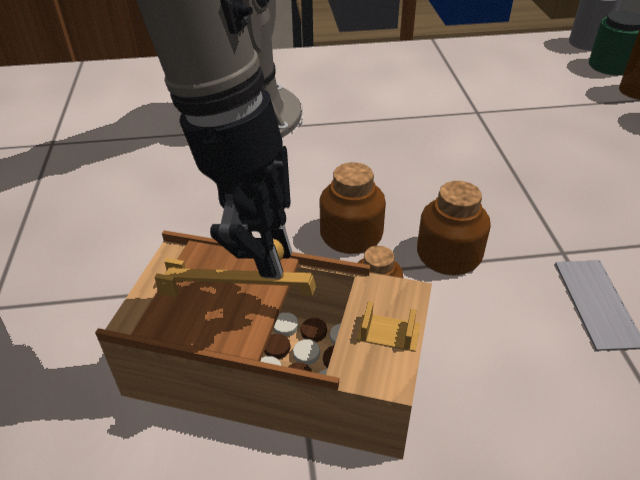

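View pics/wrist4.png

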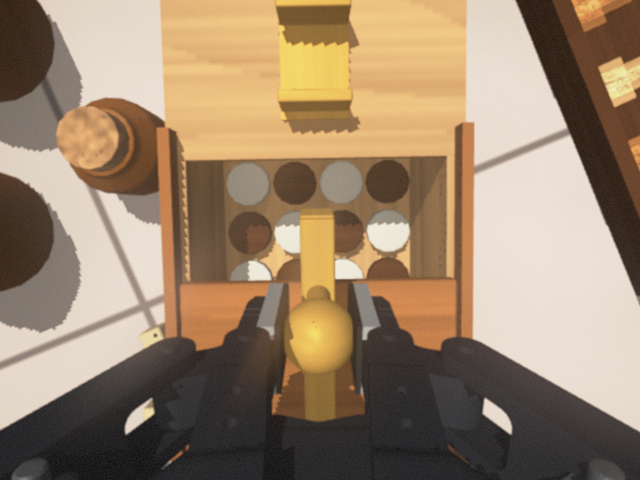

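The bar is lifted about 0.2 rad, and the ball is still seated between the pads at (320,335). Next I slide the lid shut, stopping short of the end stop.

Request:
apply_moves:
  series: ".015 .075 0 0 0 0; .03 .15 -.002 0 0 0; .045 .225 -.003 0 0 0; .06 .3 -.003 0 0 0; .074 .37 -.004 0 0 0; .074 .37 -.004 0 0 0; .074 .37 -.004 0 0 0"

```text
t: 4.48
ee_pos: [0.61, 0.1088, 0.1692]
orientation: [[0.078, 0.37, 0.926], [0.183, 0.908, -0.378], [-0.98, 0.199, 0.003]]
wrist_force: [4.8, -0.6, -0.4]
opening: 0.0219
```

```bash
python3 - <<'E'
from h import *
for n in ("top","wrist"):
    s=snapshot(n);cv2.imwrite(f"pics/{n}5.png",s["img"][:300] if n=="top" else s["img"])
st=r.get_state();print(st["ee_pos"],st["wrist_force"],st["orientation"],st["opening"],st["t"])
E
```

```text
[0.60974301 0.10809906 0.16909247] [ 4.39983282 -0.77769961 -0.61728952] [[ 0.07717347  0.37054618  0.92560239]
 [ 0.18299807  0.90733477 -0.37849085]
 [-0.98007957  0.19859291  0.00221294]] 0.022119218982692722 4.5833
```

View pics/top5.png

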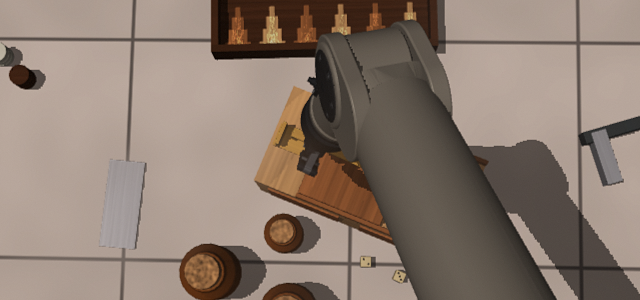

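View pics/wrist5.png

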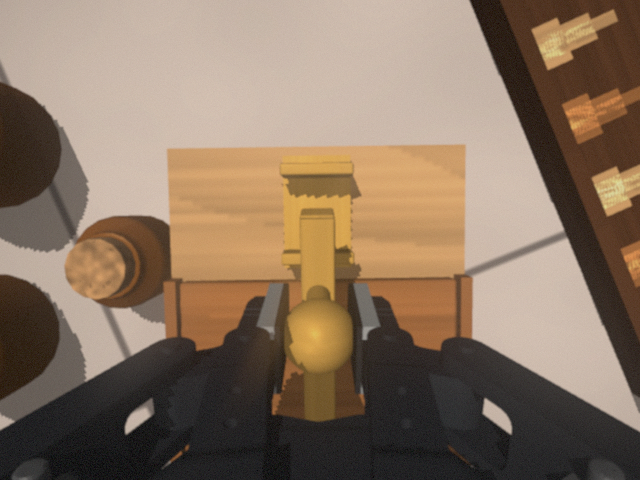

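The lid edge is almost at the deck and the bar tip is over the notch at (316,212). The jar still stands at (284,232) in the top view. Now small pushes to feel for the stop.

Request:
apply_moves:
  series: ".004 .02 0 0 0 0; .006 .03 0 0 0 0; .008 .04 0 0 0 0; .008 .04 0 0 0 0; .008 .04 0 0 0 0"

```text
t: 5.0
ee_pos: [0.6122, 0.1143, 0.1687]
orientation: [[0.076, 0.372, 0.925], [0.182, 0.907, -0.38], [-0.98, 0.197, 0.001]]
wrist_force: [4.6, -2.3, -1.4]
opening: 0.0221
```

Request:
apply_moves:
  series: ".003 .015 0 0 0 0; .005 .025 0 0 0 0; .005 .025 0 0 0 0; .005 .025 0 0 0 0"

```text
t: 5.33
ee_pos: [0.6137, 0.1182, 0.1683]
orientation: [[0.075, 0.373, 0.925], [0.181, 0.907, -0.38], [-0.981, 0.196, 0.0]]
wrist_force: [4.3, -3.8, -1.3]
opening: 0.0217
```

Request:
apply_moves:
  series: ".002 .01 0 0 0 0; .004 .02 0 0 0 0; .004 .02 0 0 0 0; .004 .02 0 0 0 0"

```text
t: 5.67
ee_pos: [0.614, 0.119, 0.1668]
orientation: [[0.071, 0.374, 0.925], [0.177, 0.907, -0.381], [-0.982, 0.191, -0.001]]
wrist_force: [2.5, -7.6, -2.5]
opening: 0.0222
```

```bash
python3 - <<'E'
from h import *
s=snapshot("wrist");cv2.imwrite("pics/w6.png",s["img"])
st=r.get_state();print(st["ee_pos"],st["wrist_force"],st["t"])
E
```

```text
[0.61393161 0.11893373 0.16679929] [ 3.31583983 -7.25528178 -3.16892245] 5.7167
```

View pics/w6.png

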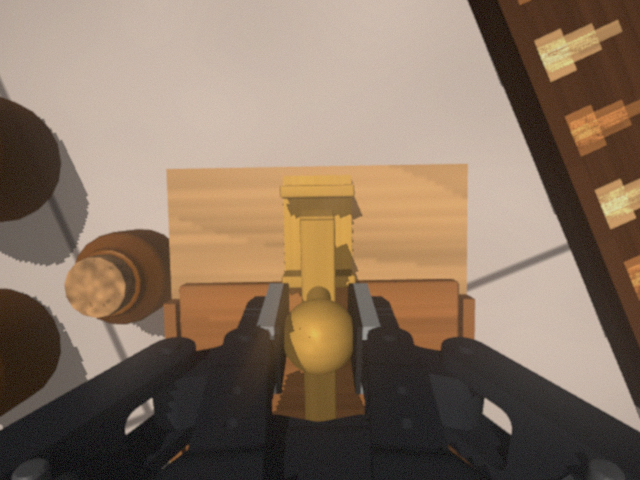

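Stop found: the last push met about 6 N and moved the lid under 1 mm. Lowering the bar along the arc into the notch.

Request:
apply_moves:
  series: ".03 .002 0 0 0 -.023; .06 .003 0 0 0 -.046; .09 .002 0 0 0 -.069; .11 0 0 0 0 -.085; .118 0 0 0 0 -.092; .118 0 0 0 0 -.092; .118 0 0 0 0 -.092"

```text
t: 6.3
ee_pos: [0.6156, 0.123, 0.145]
orientation: [[-0.002, 0.381, 0.925], [-0.002, 0.925, -0.381], [-1.0, -0.003, -0.001]]
wrist_force: [1.1, -8.3, 2.7]
opening: 0.0217
```

```bash
python3 - <<'E'
from h import *
s=snapshot("wrist");cv2.imwrite("pics/w7.png",s["img"])
st=r.get_state();print(st["ee_pos"],st["wrist_force"],st["t"])
E
```

```text
[0.61559417 0.12308347 0.1449536 ] [ 0.61603683 -8.31449337  1.63431977] 6.35
```

View pics/w7.png

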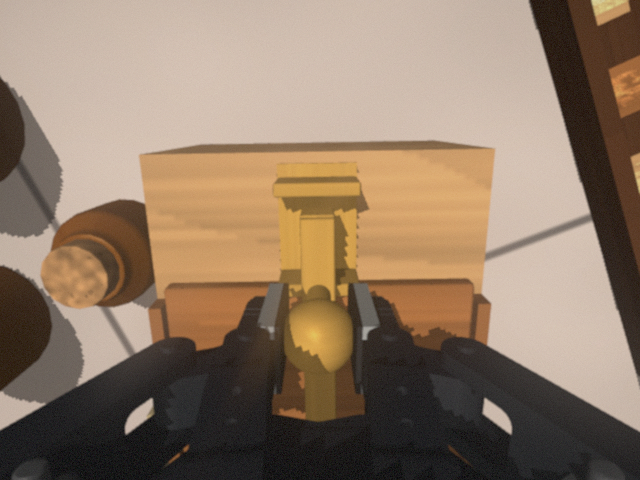

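The bar is level again: TCP z is 0.145, the same as at the grasp, and the tip lies between the lips at (318,215). Releasing and backing straight up.

Request:
apply_moves:
  series: "0 -.015 0 0 0 0; 0 -.015 0 0 0 0; 0 -.015 0 0 0 0; 0 -.015 0 0 0 0; 0 -.015 0 0 0 0; 0 -.015 0 0 0 0; 0 -.015 0 0 0 0; 0 -.015 0 0 0 0; 0 -.015 0 0 0 0"
  claw: 1

```text
t: 7.1
ee_pos: [0.6156, 0.124, 0.1459]
orientation: [[0.002, 0.38, 0.925], [0.006, 0.925, -0.38], [-1.0, 0.006, 0.0]]
wrist_force: [0.0, -0.4, -0.1]
opening: 0.0855
```

Request:
apply_moves:
  series: "-.08 0 0 0 0 0; -.2 0 0 0 0 0; -.4 0 0 0 0 0; -.6 0 0 0 0 0; -.6 -.2 0 0 0 0; -.6 -.4 0 0 0 0; -.6 -.6 0 0 0 0; -.6 -.8 0 0 0 0; -.6 -1 0 0 0 0; -.6 -1 0 0 0 0"

```text
t: 7.93
ee_pos: [0.536, -0.0722, 0.2644]
orientation: [[-0.0, 0.393, 0.92], [-0.001, 0.92, -0.393], [-1.0, -0.001, 0.0]]
wrist_force: [0.2, -1.9, 0.6]
opening: 0.0854
```

```bash
python3 - <<'E'
from h import *
for n in ("scene","wrist"):
    s=snapshot(n);cv2.imwrite(f"pics/{n}8.png",s["img"] if n=="wrist" else cv2.resize(s["img"][220:420,110:450],None,fx=2.3,fy=2.3,interpolation=2))
st=r.get_state();print(st["ee_pos"],st["wrist_force"],st["t"])
E
```

```text
[ 0.53876282 -0.0638666   0.26481117] [0.05935922 1.58933587 0.2100727 ] 8.0333
```

View pics/scene8.png

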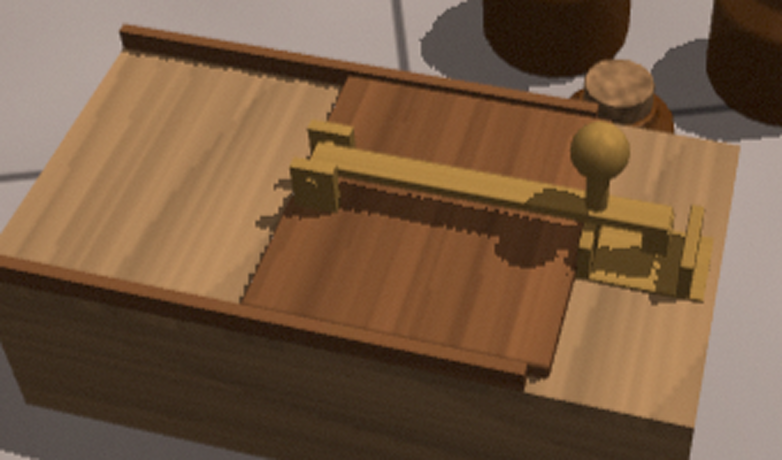

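View pics/wrist8.png

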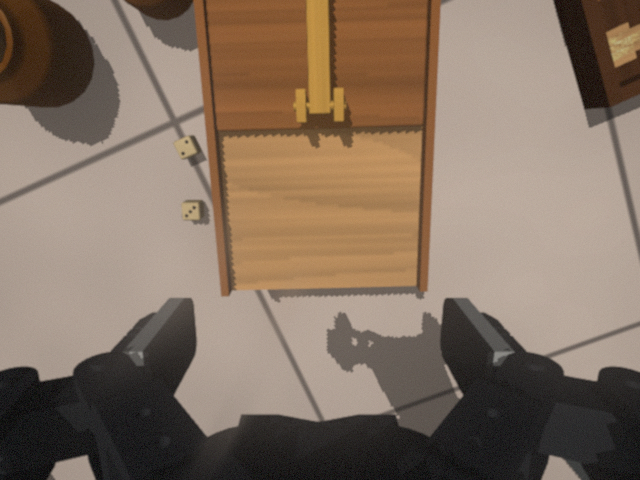

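The scene crop shows the lid shut against the deck and the bar down with its nose between the lips at about (660,235). I'll check the knob's height numerically and the jar's position from above.

```bash
python3 - <<'E'
from h import *
import pickle
d=pickle.load(open("s0.pkl","rb"))
S=snapshot("scene");T=snapshot("top");cv2.imwrite("pics/top9.png",T["img"][80:300,180:520].repeat(2,0).repeat(2,1))
u=np.array([.37,.929,0])
k0=tri([ray(d["scene"],285,270.5),ray(d["top"],362,158.5)])
for D in (.086,.088,.09,.092):print(D,proj(S,k0+u*D),proj(T,k0+u*D))
o,dr=ray(S,110+600/2.3,220+152/2.3)
# closest point on vertical plane through slide line
n=np.array([u[1],-u[0],0]);t=n@(k0-o)/(n@dr);p=o+dr*t;print("knob on slide plane",p,"start",k0,"travel",(p-k0)@u)
for nme,im in(("before",d["top"]["img"]),("after",T["img"])):
    g=im[205:262,255:312];print(nme,g.mean())
print("jar region diff",np.abs(d["top"]["img"][205:262,255:305].astype(int)-T["img"][205:262,255:305]).mean())
E
```

```text
0.086 [368.77884491 285.83705973] [305.56216736 135.91597199]
0.088 [370.82411914 286.202953  ] [304.28439869 135.39562496]
0.09 [372.87205067 286.56932166] [303.00695139 134.87540881]
0.092 [374.92264469 286.93616662] [301.72982536 134.35532349]
knob on slide plane [0.61459421 0.12250923 0.16199041] start [0.58202077 0.0407235  0.16181906] travel 0.08803111591195541
before 95.94962552580282
after 104.89176156766185
jar region diff 9.014502923976607
```

View pics/top9.png

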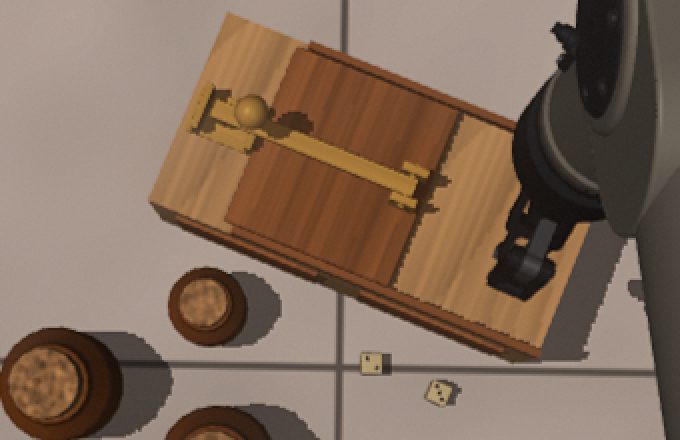

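The knob is at its starting height (0.162 m in both readings) and the lid has travelled 88 mm. The jar is still at (283,232). Handing in.

```bash
python3 -c "
from h import *
print(workorder.sign_off())"
```

```text
the job is handed in; nothing more can be done
None
```

The lid is shut and latched, and I handed the job in at about 8.1 s of the 32 s allowed. I took the ball knob across the bar, raised the bar about 0.2 rad and slid the lid 88 mm until it met its stop at about 6–8 N. Then I lowered the bar into the notch, let go and backed the arm away.

**Last checks:**
- **Bar:** the knob is at the same height as at the start with the bar down (0.162 m both times), so the bar is fully down. The nose shows between the keeper's two lips.
- **Lid:** it lies against the fixed deck in both the scene and top views.
- **Jar:** the small amber jar is upright, at its starting pixel in the top view, about (284,232). A plain picture difference over that patch came out at 9 grey levels rather than zero. I put this down to changed lighting and shadow, because the jar's outline had not moved.
- **Gripper:** it is open and clear of everything. The opening read 22 mm on the 25 mm ball, but the grip held throughout.

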